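Clip the filter cover into the bench dust extractor and set its fan

TASK

The filter cover of the bench dust extractor lies half in its bay: slide it away from you until its tongues are under the metal lip, then press its near edge down until both sprung tabs have clicked in and it lies flush, without forcing it (keep the force on it below about 60 N). Then turn the fan selector to the fourth click clockwise from its end stop, and let go. Leave the bowl, the brush and the jar where they are.

Things in the scene. Friction and masses are not known exactly. Their poses are not given: they have to be found in the camera images.
- extractor: Grey fixed bench dust extractor, flat box, deck at z=70 mm. Origin on the table under the middle of its filter bay; +x points from its slotted front (robot's side) to its back, +y left. Box: x=-110..100, y=-185..105. Bay in the deck: x=-56..56, y=-82..82, floor at z=62 with white filter pleats.
- lip (a point): Middle of the far edge of the bay at floor height (x=56, y=0, z=62 mm of the extractor). An aluminium lip overhangs there, its underside 6 mm and its top 11 mm above this point; the slot under it goes 12 mm further back. The cover's tongues belong in this slot; the cover's far edge stops against the lip.
- ledge (a point): Middle of the near edge of the bay at deck height (x=-56, y=0, z=70 mm of the extractor). The deck is an 8 mm thick ledge here, with free space under it at two pockets (y=-65..-35 and 35..65 mm, down to z=45): there the tabs catch.
- cover: White loose filter cover with grey slats, 0.13 to 0.25 kg: plate 110 (x) x 160 (y) x 8 mm, origin at the centre of its underside, axes as the extractor's when home (origin then at x=0, y=0, z=62 mm of the extractor, within 1 mm; top flush with the deck). Two tongues, 30 wide at y=-45 and 45, 3 thick at the underside, stick out 10 mm beyond its far edge.
- near_edge (a point): Middle of the near edge of the cover's top face (x=-55, y=0, z=8 mm of the cover). Start: cover 14 to 34 mm too near, far edge on the bay floor, near edge raised with the tabs standing on the deck (9 degree tilt). Slid away (1 to 2 N, until it stops at the lip) it stays tilted, near edge about 17 mm above the deck; pressed on its middle, it gives way at 7 to 15 N and drops home.
- corner_l (a point): Point on the cover's top face by its left near corner, at x=-50, y=65, z=8 mm of the cover; at z=70 mm of the extractor when home. A press near one corner only may leave the other tab out.
- corner_r (a point): The same by its right near corner, at x=-50, y=-65, z=8 mm of the cover.
- cover_far (a point): Point on the cover's top face at the middle of its far edge, at x=50, y=0, z=8 mm of the cover.
- tab_l (a joint): Inward deflection (m, 0 to 0.0075) of the cover's left sprung tab: 20 mm wide at y=50 of the cover, hanging 11 mm below the plate at its near edge, with a barb out to x=-60, flat on top (1 mm below the plate), sloping below. 2.5 N preload, 0.5 N/mm. Pushed in about 4 mm while passing the ledge; back at 0 when it has caught.
- tab_r (a joint): The same for the right tab, at y=-50 mm of the cover.
- dial (a joint): Fan selector (rad) on the right of the deck, at x=0, y=-135 mm of the extractor. 0 at its counterclockwise end stop, grows clockwise seen from above. 7 sprung detents 20 degrees (0.349 rad) apart, a black dot on the deck for each, the first at the end stop. The fourth click from there (fifth dot) is 1.396. It starts at the stop, the first or the second click.
- dial_grip (a point): On the selector's axis, 25 mm above the deck, in the middle of its upright black grip bar (46 long, 14 thick, from 8 to 38 mm above the deck, on a disc 48 mm across). Its x axis runs along the bar to the end with the white mark, z up. A click takes about 0.05 N m; let go, the bar settles in the nearest detent.
- bowl: Bystander: round blue glazed bowl, 124 mm across, 55 mm high, origin at the centre of its underside, left of the extractor.
- brush: Bystander: wooden brush 180 mm long, lying in front of the extractor (robot's side); origin under its middle, long axis x.
- jar: Bystander: closed jar, 60 mm across, 75 mm high, origin at the centre of its underside, right of the extractor.

How it is judged:
By the outcome, as a careful person would: the job done as asked, in the order asked, and still so for the second after the job is handed in, with the robot touching nothing.
It also fails if it takes over 51 s, if anything falls off the work surface, if the arm or the gripper's body presses on something with over 40 N, if the wrist force passes 120 N, or if a joint passes its speed limit or range.

ROBOT

A 7-joint arm with a two-finger parallel gripper is mounted at the origin on the work surface. World frame = base frame: x ahead of the robot, y to its left, z up, the work surface at z = 0. Lengths are in m, angles in rad, forces in N, time in s.
With the tool pointing down it reaches from about 0.425 to 0.95 m from the base axis. Payload 4.7 kg.
Tool frame: the origin (TCP) lies on the front face of the gripper's body, between the roots of the fingers; the fingertips stand 73 mm ahead of it and the grasp point (between the pads) lies 54 mm ahead of it; z points along the fingers, y is the direction in which the jaws open and shut (so a half turn about z gives the same grasp; the last joint's range is limited). The gripper opens to 85 mm and grips with 20 to 120 N. Pads are 22 mm wide; open, the fingers measure 114 mm over their backs; the gripper's body (76 mm by 85 mm) begins 54 mm behind the grasp point. The pads swing forward as they close: fully open they stand 13 mm farther back than shut.
Start: joints at [1.126, 0.469, -0.049, 1.532, 0.024, 1.141, -0.082], TCP at [0.273, -0.617, 0.304] pointing down, gripper open.
Joint ranges: [-2.59, 2.59], [-0.33, 1.99], [-1.39, 1.29], [0.1, 2.45], [-1.04, 4.18], [0.21, 1.99], [-2.66, 2.66]. Speed limits (rad/s): [2.57, 2.57, 3.14, 3.14, 3.14, 3.14, 3.14].

INTERFACE

Orientations are given as a unit quaternion [w, x, y, z].
In Python, from bench import ctrl gives the robot as it stands.
- The arm moves only by the tool move_arm, never from a script. Its argument "motion" is a list that holds one entry, the list of rows, each a list of 7 numbers: the shift along the tool's x, y, z in cm, then the turn, a rotation vector about the tool's x, y, z in degrees, then the closure, from 0 (fully open) to 1 (shut). A call has 1 to 8 rows; each row shifts and turns the commanded pose from where the row before left it, along the tool's axes as they then stand; what a row does not reach is not made up. A row lasts 1/12 s, in which the tool goes at most 41.7 mm and 7.16 degrees, less where a joint would pass 70% of its speed; a pose out of reach is approached as far as the arm can. A call is refused whole if a number of a shift passes 4.17 or a number of a turn 7.16, either way. A call with a gripper value outside its range is refused whole. The fingers move at their own pace and stop on an object; the grip force is fixed at half the most. Time passes only in rows, so rows that do not move let the fingers close. It gives the time, the measured TCP pose, the force and the opening at its end, in the units of the state.
- ctrl.get_state(): the state, without advancing time (a new reading comes with each control period).
- ctrl.read_camera(name): name is "scene" or "top"; returns (picture, depth): 480x640x3 uint8, red, green, blue; 480x640 float32, m along the optical axis (not along the pixel's ray), 0 where there is no reading.
- ctrl.camera_params(name): a dict with "intrinsics" (3x3 intrinsics, pixels), "view" (4x4, takes a point from world to camera coordinates). Camera axes: x right, y down, z forward; pixel columns grow to the right and rows downward; lengths in m; the calibration is good to about 2 mm. A picture is of the moment at which its call begins. camera_params takes no time and is no camera call.
- ctrl.sign_off(): hands the job in, once; it reports no verdict.
The state is a dict: "clock": time; "qpos": joint angles; "joint_velocities": joint speeds; "joint_efforts": joint torques, N m; "eef_pos": TCP position; "orientation": TCP orientation; "contact_force": force on the tool from outside, world axes, zero at the start; "wrist_torque": the same for the moment, N m; "gripper_width": finger opening in m.
Only numpy, scipy, OpenCV 4.12 (cv2) and the standard library are available. Lean on these libraries where they do the work, as an engineer would, in place of code of your own. Each camera call takes 0.05 s, during which the arm holds its last target.

## Working session

There is one attempt and no reset: what is moved stays moved. The work goes in short steps, Python scripts to look and compute and a tool call to move; the robot and the scene stay as the last step left them, time stands still between calls to the robot, and variables do not carry over. Pictures are saved under pics/ and viewed, and the job is handed in when it is done.

Besides the shell and the picture viewer there is one more tool, called by a JSON object that holds its "method" and its "body", one argument or row to a line. move_arm: Moves the arm, as the interface text tells. Its arguments: {"type":"object","properties":{"motion":{"type":"array","items":{"type":"array","items":{"type":"array","items":{"type":"number"}}}}},"required":["motion"]}

```bash
mkdir -p pics; ls; python3 - <<'E'
from bench import ctrl
import cv2,numpy as np
s=ctrl.get_state();print({k:np.round(v,3).tolist() for k,v in s.items()})
for n in("scene","top"):
    p,d=ctrl.read_camera(n);cv2.imwrite(f"pics/{n}0.png",p[...,::-1]);np.save(f"{n}0.npy",d)
    c=ctrl.camera_params(n);print(n,np.round(c["intrinsics"],1).tolist(),np.round(c["view"],3).tolist())
E
```

```text
pics
{'clock': 0.0, 'qpos': [1.126, 0.469, -0.049, 1.534, 0.024, 1.141, -0.082], 'joint_velocities': [0.001, 0.002, 0.001, 0.0, -0.002, -0.001, 0.002], 'joint_efforts': [0.001, -51.031, -0.046, -23.771, 0.011, 0.008, -0.0], 'eef_pos': [0.272, -0.617, 0.303], 'orientation': [-0.001, 0.978, 0.206, -0.0], 'contact_force': [-0.489, 0.524, 0.843], 'wrist_torque': [0.008, 0.055, -0.012], 'gripper_width': 0.086}
scene [[486.0, 0.0, 318.8], [0.0, 486.0, 242.9], [0.0, 0.0, 1.0]] [[-0.181, 0.984, -0.004, 0.03], [0.846, 0.153, -0.51, -0.439], [-0.501, -0.095, -0.86, 1.216], [0.0, 0.0, 0.0, 1.0]]
top [[513.8, 0.0, 314.1], [0.0, 513.8, 235.8], [0.0, 0.0, 1.0]] [[0.011, -0.999, 0.042, 0.031], [-0.984, -0.018, -0.18, 0.558], [0.181, -0.04, -0.983, 0.91], [0.0, 0.0, 0.0, 1.0]]
```

View pics/top0.png

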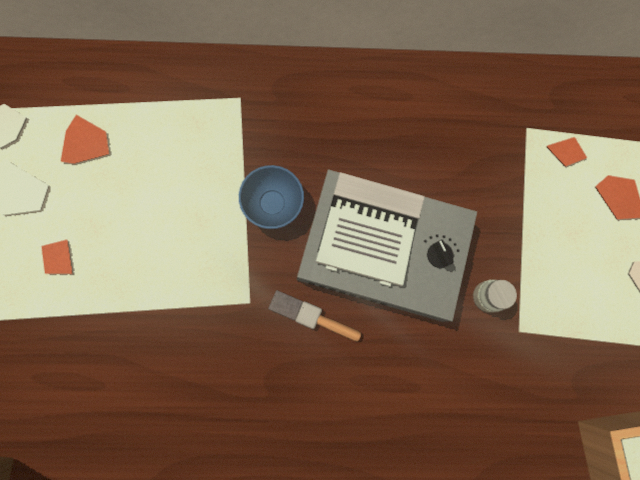

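View pics/scene0.png

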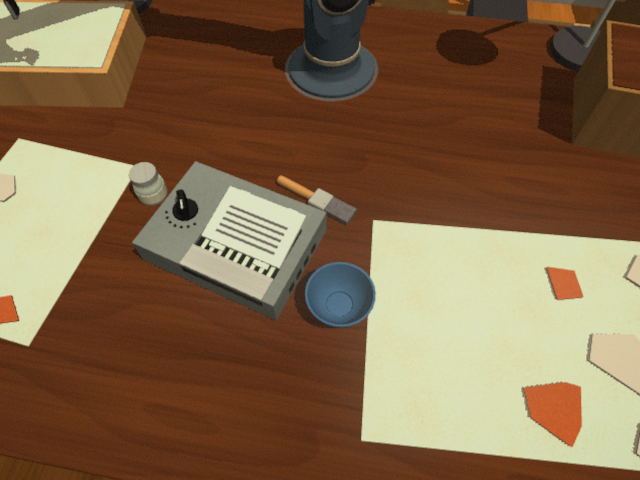

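Top view: the extractor deck has corners near (332,172), (476,210), (455,320) and (299,280). The cover is centred near (367,243), the dial near (440,252), the bowl at (272,197), the jar at (495,295) and the brush at (315,315). Next I'll get the metric poses.

```bash
cat > h.py <<'E'
from bench import ctrl
import cv2,numpy as np
def cloud(n,d):
    c=ctrl.camera_params(n);K=c["intrinsics"];V=c["view"]
    v,u=np.mgrid[:480,:640];P=np.stack([(u-K[0,2])/K[0,0]*d,(v-K[1,2])/K[1,1]*d,d],-1)
    return (P-V[:3,3])@V[:3,:3]
def ray(n,uv,z):
    c=ctrl.camera_params(n);K=c["intrinsics"];V=c["view"]
    r=V[:3,:3].T@np.array([(uv[0]-K[0,2])/K[0,0],(uv[1]-K[1,2])/K[1,1],1]);o=-V[:3,:3].T@V[:3,3]
    return o+r*(z-o[2])/r[2]
def proj(n,p):
    c=ctrl.camera_params(n);q=c["view"][:3,:3]@np.array(p)+c["view"][:3,3];q=c["intrinsics"]@q;return q[:2]/q[2]
E
python3 - <<'E'
from h import *
for n in("top","scene"):
    d=np.load(f"{n}0.npy");p=cv2.imread(f"pics/{n}0.png");P=cloud(n,d)
    # box: anything z 0.055-0.12 near device
    z=P[...,2];m=((z>.058)&(z<.13)&(d>0)).astype(np.uint8)
    m=cv2.morphologyEx(m,cv2.MORPH_OPEN,np.ones((3,3)))
    nn,L,st,ce=cv2.connectedComponentsWithStats(m)
    i=1+np.argmax([ (st[k,4] if 100<ce[k][0]<520 and 120<ce[k][1]<330 else 0) for k in range(1,nn)])
    print(n,st[i],ce[i])
    mm=L==i
    dk=mm&(z<.085)
    Q=P[mm][:,:2].astype(np.float32)
    (cx,cy),(w,h),a=cv2.minAreaRect(Q);print("rect",cx,cy,w,h,a, "deckz",np.median(z[dk]))
    b=cv2.boxPoints(((cx,cy),(w,h),a));print(b.round(4).tolist())
    # dial high points
    hi=mm&(z>.097);R=P[hi];print("hi",len(R),R.mean(0),np.ptp(R,axis=0))
    x0,y0=[int(v) for v in st[i][:2]-10];w,h=st[i][2:4]+20
    cr=cv2.resize(p[y0:y0+h,x0:x0+w],None,fx=3.5,fy=3.5,interpolation=cv2.INTER_CUBIC);print(x0,y0);cv2.imwrite(f"pics/{n}0c.png",cr);print(cr.shape)
E
```

```text
top [  298   170   179   151 17836] [388.44976452 244.60366674]
rect 0.5432025194168091 -0.09757906198501587 0.29072725772857666 0.2119084745645523 74.92085266113281 deckz 0.07201178747957279
[[0.40310001373291016, -0.21040000021457672], [0.607699990272522, -0.265500009059906], [0.6833000183105469, 0.015200000256299973], [0.47870001196861267, 0.07029999792575836]]
hi 232 [ 0.52173878 -0.18834295  0.10797285] [0.04510904 0.029345   0.0160694 ]
288 160
(598, 696, 3)
scene [  132   162   194   146 15744] [231.64443598 232.18896087]
rect 0.5422712564468384 -0.09708330035209656 0.2923198938369751 0.21296069025993347 74.88040924072266 deckz 0.07076719266734548
[[0.40139999985694885, -0.21040000021457672], [0.6068999767303467, -0.26600000262260437], [0.6832000017166138, 0.016200000420212746], [0.47760000824928284, 0.07180000096559525]]
hi 194 [ 0.52601277 -0.18747625  0.10655256] [0.04442872 0.02926533 0.01437116]
122 152
(581, 749, 3)
```

View crops.

View pics/top0c.png

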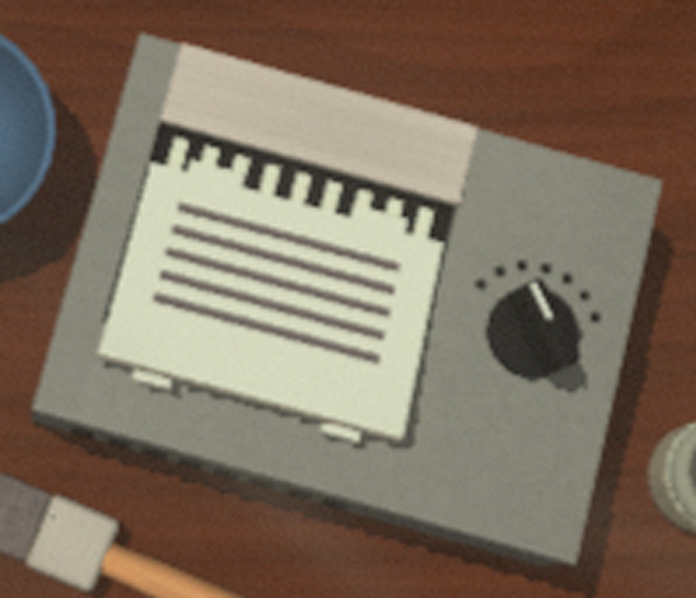

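View pics/scene0c.png

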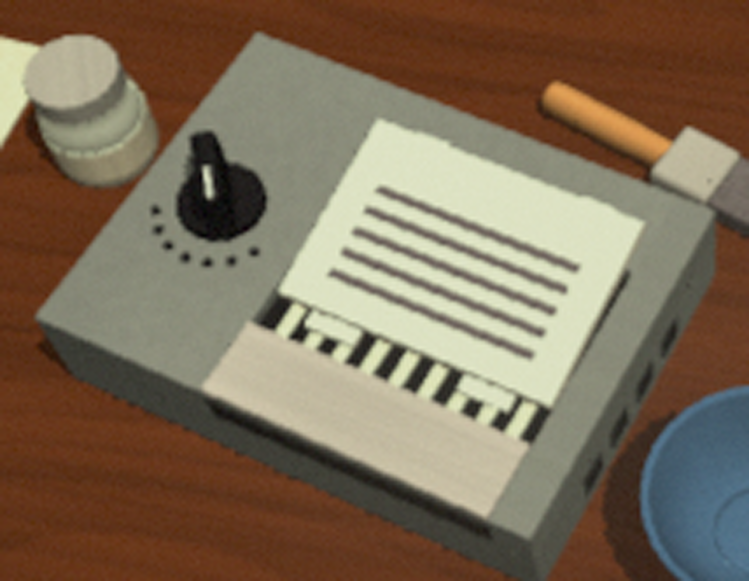

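```bash
cat >> h.py <<'E'
Y=np.radians(-15.1);ex=np.array([np.cos(Y),np.sin(Y)]);ey=np.array([-ex[1],ex[0]])
O=np.array([.5427,-.0973])+.005*ex+.040*ey
def toE(P):
    q=np.asarray(P)[...,:2]-O;return np.stack([q@ex,q@ey,np.asarray(P)[...,2]],-1)*1000
def toW(p):
    p=np.asarray(p)/1000.;return np.r_[O+p[0]*ex+p[1]*ey,p[2]]
E
python3 - <<'E'
from h import *
print(O)
for n in("top","scene"):
    d=np.load(f"{n}0.npy");p=cv2.imread(f"pics/{n}0.png");E=toE(cloud(n,d))
    hsv=cv2.cvtColor(p,cv2.COLOR_BGR2HSV)
    m=(E[...,2]>66)&(abs(E[...,0])<120)&(E[...,1]>-100)&(E[...,1]<100)&(hsv[...,2]>150)
    m=cv2.morphologyEx(m.astype(np.uint8),cv2.MORPH_OPEN,np.ones((3,3)))>0
    Q=E[m]
    # surface fit on plate
    for y in(-60,-30,0,30,60):
        q=Q[abs(Q[:,1]-y)<6];o=np.argsort(q[:,0]);q=q[o]
        print(n,y,[(int(a),int(np.median(q[abs(q[:,0]-a)<4][:,2]))) for a in range(-96,80,8) if (abs(q[:,0]-a)<4).sum()>3], q[0].round(),)
    hi=(E[...,2]>98)&(abs(E[...,0])<60)&(E[...,1]<-100)&(E[...,1]>-180)
    q=E[hi];print("dial",q.mean(0),cv2.minAreaRect(q[:,:2].astype(np.float32)))
    wm=hi&(hsv[...,2]>130);print("white",E[wm].mean(0) if wm.any() else None, np.argwhere(wm)[:3])
    if n=="top":
        bw=(E[...,2]<90)&(E[...,1]>105)&(E[...,1]<300)&(abs(E[...,0])<120)&(E[...,2]>15)
        print("bowl y min",E[bw][:,1].min(), E[bw].mean(0))
E
```

```text
[ 0.55794754 -0.05998362]
top -60 [(-80, 81), (-72, 90), (-64, 88), (-56, 88), (-48, 86), (-40, 85), (-32, 83), (-24, 82), (-16, 80), (-8, 79), (0, 78), (8, 76), (16, 75), (24, 74), (32, 74), (56, 75), (64, 74), (72, 74)] [-81. -57.  82.]
top -30 [(-72, 89), (-64, 87), (-56, 87), (-48, 86), (-40, 85), (-32, 83), (-24, 82), (-16, 80), (-8, 79), (0, 77), (8, 76), (16, 75), (24, 73), (32, 73), (56, 74), (64, 74), (72, 74)] [-76. -25.  87.]
top 0 [(-72, 89), (-64, 88), (-56, 87), (-48, 86), (-40, 84), (-32, 82), (-24, 82), (-16, 81), (-8, 79), (0, 78), (8, 77), (16, 75), (24, 73), (32, 73), (56, 74), (64, 73), (72, 73)] [-76.  -5.  85.]
top 30 [(-72, 89), (-64, 88), (-56, 87), (-48, 86), (-40, 85), (-32, 82), (-24, 82), (-16, 80), (-8, 79), (0, 78), (8, 77), (16, 74), (24, 74), (32, 72), (56, 74), (64, 73), (72, 73)] [-76.  28.  86.]
top 60 [(-80, 82), (-72, 89), (-64, 88), (-56, 87), (-48, 85), (-40, 84), (-32, 82), (-24, 82), (-16, 80), (-8, 79), (0, 77), (8, 77), (16, 75), (24, 74), (32, 72), (56, 74), (64, 73), (72, 74)] [-82.  56.  81.]
dial [  -1.57390869 -133.4540709   108.0624255
[... 823 characters left out ...]
, (56, 72), (64, 72), (72, 71)] [-88.   1.  70.]
scene 30 [(-72, 88), (-64, 86), (-56, 85), (-48, 84), (-40, 84), (-32, 81), (-24, 80), (-16, 79), (-8, 77), (0, 75), (8, 75), (16, 73), (24, 72), (32, 71), (56, 72), (64, 72), (72, 73)] [-89.  33.  68.]
scene 60 [(-80, 82), (-72, 88), (-64, 87), (-56, 85), (-48, 84), (-40, 83), (-32, 81), (-24, 80), (-16, 79), (-8, 77), (0, 76), (8, 75), (16, 73), (24, 72), (32, 71), (56, 72), (64, 72), (72, 72)] [-90.  57.  68.]
dial [   2.44055368 -131.43454305  106.64807112] ((0.8161678314208984, -133.39761352539062), (47.55574035644531, 14.103580474853516), 40.880126953125)
white [   9.52039151 -125.63915111  108.65953494] [[200 180]
 [200 181]
 [201 180]]
```

Both views agree. The extractor origin is at about (0.558, -0.060) with yaw -15.1°. The cover is about 21 mm too near, and the dial bar points at about +40°. Next I'll check the dots' angles, then move.

```bash
python3 - <<'E'
from h import *
for n,x0,y0,pts in(("top",288,160,[(481,284),(501,271),(522,265),(546,267),(567,278),(586,295),(596,317)]),("scene",122,152,[(155,210),(158,230),(168,245),(186,258),(208,263),(231,261),(254,251)])):
    for u,v in pts:
        e=toE(ray(n,((u+.5)/3.5-.5+x0,(v+.5)/3.5-.5+y0),.07));print(n,e[:2].round(1),np.degrees(np.arctan2(e[1]+135,e[0])).round(1))
E
```

```text
top [  17.8 -103.7] 60.4
top [  27.5 -112.3] 39.5
top [  33.8 -122.3] 20.6
top [  36.3 -134.9] 0.2
top [  33.6 -147. ] -19.6
top [  27.6 -158.8] -40.8
top [  17.6 -166.5] -60.8
scene [  18.  -165.1] -59.1
scene [  28.  -156.3] -37.2
scene [  33.7 -146. ] -18.1
scene [  36.4 -132.8] 3.5
scene [  34.1 -120.6] 22.9
scene [  27.9 -110.3] 41.5
scene [  17.4 -102.9] 61.6
```

{"method": "move_arm", "body": {
  "motion": [
    [[0,0,0,0,0,6.5,1],[0,0,0,0,0,6.5,1],[0,0,0,0,0,6.5,1],[0,0,0,0,0,6.5,1],[0,0,0,0,0,6.5,1],[0,0,0,0,0,6.4,1],[0,0,0,0,0,0,1]]
  ]
}}

```text
clock: 0.68
eef_pos: [0.2727, -0.6172, 0.3033]
orientation: [-0.0, 0.991, -0.132, -0.0]
contact_force: [0.5, 0.2, -0.4]
gripper_width: 0.0005
```

{"method": "move_arm", "body": {
  "motion": [
    [[0.1,-3.8,0,0,0,0,1],[0.1,-3.8,0,0,0,0,1],[0.1,-3.8,0,0,0,0,1],[0.1,-3.8,0,0,0,0,1],[0.1,-3.8,0,0,0,0,1],[0.1,-3.8,0,0,0,0,1],[0.1,-3.8,0,0,0,0,1],[0.1,-3.8,0,0,0,0,1]]
  ]
}}

```text
clock: 1.35
eef_pos: [0.3595, -0.3241, 0.3039]
orientation: [0.0, 0.992, -0.13, -0.0]
contact_force: [0.4, 0.5, -0.1]
gripper_width: -0.0002
```

{"method": "move_arm", "body": {
  "motion": [
    [[0.1,-3.8,0,0,0,0,1],[0.1,-3.8,0,0,0,0,1],[0.1,-3.8,0,0,0,0,1],[0.1,-3.8,0,0,0,0,1],[0.1,-3.8,0,0,0,0,1],[0.1,-3.8,0,0,0,0,1],[0.1,-3.8,0,0,0,0,1],[0,0,0,0,0,0,1]]
  ]
}}

```text
clock: 2.02
eef_pos: [0.437, -0.0635, 0.3044]
orientation: [-0.002, 0.992, -0.124, 0.001]
contact_force: [0.0, 0.1, 0.3]
gripper_width: -0.0002
```

```bash
cat >> h.py <<'E'
def st():
    s=ctrl.get_state();q=s["orientation"];from scipy.spatial.transform import Rotation as Ro
    M=Ro.from_quat([q[1],q[2],q[3],q[0]]).as_matrix()
    e=toE(s["eef_pos"]);f=np.array(s["contact_force"]);
    print("t",round(float(s["clock"]),2),"E",e.round(1),"yawx",np.degrees(np.arctan2(M[1,0],M[0,0])).round(2),"tilt",M[2].round(3),"F(ex,ey,z)",np.round([f[:2]@ex,f[:2]@ey,f[2]],1),"w",s["gripper_width"])
E
python3 -c "
from h import *
st()"
```

```text
t 2.02 E [-115.8  -34.9  304.4] yawx -14.22 tilt [ 0.001 -0.003 -1.   ] F(ex,ey,z) [0.  0.1 0.3] w -0.0001707038892659702
```

{"method": "move_arm", "body": {
  "motion": [
    [[0.3,-1.7,0,0,0,0.8,1],[0.3,-1.7,0,0,0,0,1],[0,0,3,0,0,0,1],[0,0,3,0,0,0,1],[0,0,3,0,0,0,1],[0,0,3,0,0,0,1],[0,0,0,0,0,0,1],[0,0,0,0,0,0,1]]
  ]
}}

```text
clock: 2.68
eef_pos: [0.4495, -0.0399, 0.1832]
orientation: [0.0, 0.991, -0.137, -0.002]
contact_force: [0.4, -0.3, 0.7]
gripper_width: 0.0002
```

```bash
python3 -c "
from h import *
st()"
```

```text
t 2.68 E [-109.9   -8.9  183.2] yawx -15.77 tilt [-0.003  0.001 -1.   ] F(ex,ey,z) [ 0.4 -0.2  0.7] w 0.00015964727364044668
```

{"method": "move_arm", "body": {
  "motion": [
    [[0,-0.9,0,0,0,-0.6,1],[0,0,1.7,0,0,0,1],[0,0,1.7,0,0,0,1],[0,0,0,0,0,0,1],[0,0,0,0,0,0,1],[0,0,0,0,0,0,1]]
  ]
}}

```text
clock: 3.18
eef_pos: [0.454, -0.0309, 0.1516]
orientation: [-0.0, 0.991, -0.133, 0.002]
contact_force: [0.1, 1.1, -0.1]
gripper_width: 0.0002
```

```bash
python3 -c "
from h import *
st()
p,d=ctrl.read_camera('scene');cv2.imwrite('pics/s1.png',cv2.resize(p[130:330,110:350,::-1],None,fx=3,fy=3))"
```

```text
t 3.18 E [-108.     1.   151.6] yawx -15.24 tilt [ 0.003 -0.001 -1.   ] F(ex,ey,z) [-0.2  1.1 -0.1] w 0.00017093004018976882
```

View pics/s1.png

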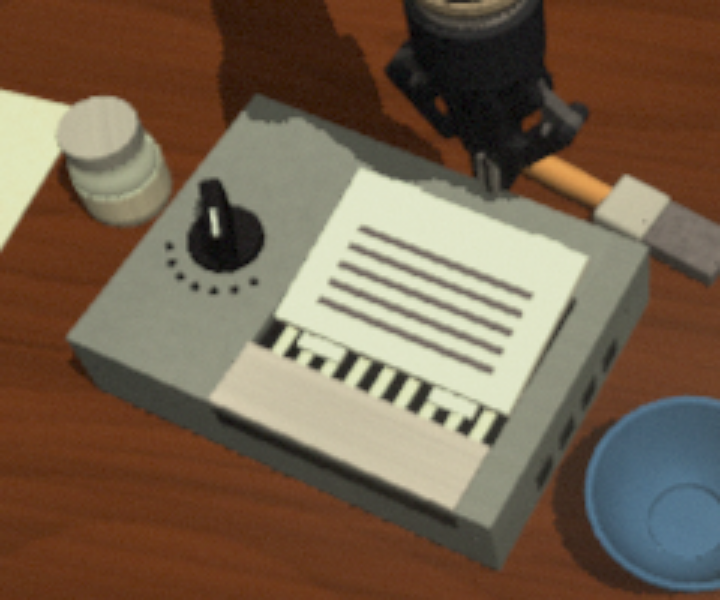

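The shut fingers (crop pixel 490,190) stand just behind the middle of the cover's near edge, clear of the brush. Now I'll lower slightly and push.

{"method": "move_arm", "body": {
  "motion": [
    [[0.3,0,0.2,0,0,0,1],[0.4,0,0,0,0,0,1],[0.4,0,0,0,0,0,1],[0.4,0,0,0,0,0,1],[0.4,0,0,0,0,0,1],[0.4,0,0,0,0,0,1],[0.4,0,0,0,0,0,1],[0,0,0,0,0,0,1]]
  ]
}}

```text
clock: 3.9
eef_pos: [0.4796, -0.0385, 0.1479]
orientation: [-0.0, 0.991, -0.133, 0.0]
contact_force: [0.9, -0.8, 0.1]
gripper_width: 0.0
```

```bash
python3 -c "
from h import *
st()"
```

```text
t 3.9 E [-81.2   0.3 147.9] yawx -15.3 tilt [ 0.001 -0.    -1.   ] F(ex,ey,z) [ 1.  -0.5  0.1] w 1.8956114592619342e-05
```

{"method": "move_arm", "body": {
  "motion": [
    [[0.3,0,0,0,0,0,1],[0.3,0,0,0,0,0,1],[0.3,0,0,0,0,0,1],[0.2,0,0,0,0,0,1],[0,0,0,0,0,0,1]]
  ]
}}

```text
clock: 4.32
eef_pos: [0.49, -0.0413, 0.1479]
orientation: [-0.0, 0.991, -0.133, 0.0]
contact_force: [-0.0, -0.2, 0.0]
gripper_width: -0.0002
```

```bash
python3 -c "
from h import *
st()"
```

```text
t 4.32 E [-70.5   0.3 147.9] yawx -15.29 tilt [ 0.001 -0.    -1.   ] F(ex,ey,z) [ 0.  -0.2  0. ] w -0.0002221343190512031
```

{"method": "move_arm", "body": {
  "motion": [
    [[0.2,0,0,0,0,0,1],[0.1,0,0,0,0,0,1],[0,0,0,0,0,0,1]]
  ]
}}

```text
clock: 4.57
eef_pos: [0.4926, -0.0421, 0.148]
orientation: [0.0, 0.991, -0.133, 0.0]
contact_force: [-0.7, -0.7, -0.6]
gripper_width: 0.0
```

```bash
python3 -c "
from h import *
st()"
```

```text
t 4.57 E [-67.8   0.3 148. ] yawx -15.28 tilt [ 0. -0. -1.] F(ex,ey,z) [-0.5 -0.8 -0.6] w 2.179664756623014e-05
```

{"method": "move_arm", "body": {
  "motion": [
    [[0.15,0,0,0,0,0,1],[0.15,0,0,0,0,0,1],[0,0,0,0,0,0,1]]
  ]
}}

```text
clock: 4.82
eef_pos: [0.4952, -0.0428, 0.1479]
orientation: [0.0, 0.991, -0.133, -0.0]
contact_force: [-0.3, 0.6, 1.0]
gripper_width: -0.0002
```

```bash
python3 -c "
from h import *
st()
for n,s in(('top',np.s_[160:330,280:490]),('scene',np.s_[150:320,120:340])):
    p,d=ctrl.read_camera(n);np.save(n+'2.npy',d);cv2.imwrite(f'pics/{n}2f.png',p[...,::-1]);cv2.imwrite(f'pics/{n}2.png',cv2.resize(p[s][...,::-1],None,fx=3,fy=3))
    E=toE(cloud(n,d));m=(E[...,2]>66)&(abs(E[...,0])<120)&(abs(E[...,1])<100)&(p[...,1]>140)&(d>0);Q=E[m]
    for y in(-60,-30,30,60):
        q=Q[abs(Q[:,1]-y)<6];print(n,y,[(a,int(np.median(q[abs(q[:,0]-a)<4][:,2]))) for a in range(-80,80,8) if (abs(q[:,0]-a)<4).sum()>3])
"
```

```text
t 4.82 E [-65.1   0.3 147.9] yawx -15.28 tilt [-0.  0. -1.] F(ex,ey,z) [-0.4  0.5  1. ] w -0.00015600946223260547
top -60 []
top -30 [(64, 74), (72, 74)]
top 30 [(-80, 70), (-72, 70), (-40, 394), (-32, 82), (-24, 81), (48, 73), (56, 73), (64, 74), (72, 74)]
top 60 [(-80, 70), (-72, 70), (-64, 70), (-56, 80), (-48, 84), (-40, 83), (-32, 82), (-24, 81), (-16, 80), (-8, 79), (0, 78), (8, 77), (16, 77), (24, 75), (32, 75), (40, 74), (48, 73), (56, 72), (64, 74), (72, 73)]
scene -60 [(-40, 82), (-32, 81), (-24, 80), (-16, 79), (-8, 78), (0, 76), (8, 76), (16, 75), (24, 74), (32, 73), (40, 72), (48, 71), (56, 72), (64, 72), (72, 72)]
scene -30 [(-56, 82), (-48, 83), (-40, 81), (-32, 81), (-24, 80), (-16, 79), (-8, 78), (0, 77), (8, 76), (16, 75), (24, 75), (32, 74), (40, 72), (48, 72), (56, 71), (64, 72), (72, 72)]
scene 30 [(-80, 70), (-72, 69), (-64, 69), (-56, 83), (-48, 83), (-40, 82), (-32, 81), (-24, 79), (-16, 79), (-8, 78), (0, 77), (8, 76), (16, 75), (24, 74), (32, 73), (40, 72), (48, 71), (56, 71), (64, 72), (72, 72)]
scene 60 [(-80, 70), (-72, 69), (-64, 70), (-56, 81), (-48, 83), (-40, 82), (-32, 80), (-24, 80), (-16, 79), (-8, 78), (0, 77), (8, 76), (16, 75), (24, 74), (32, 73), (40, 72), (48, 71), (56, 71), (64, 72), (72, 72)]
```

View pics/scene2.png

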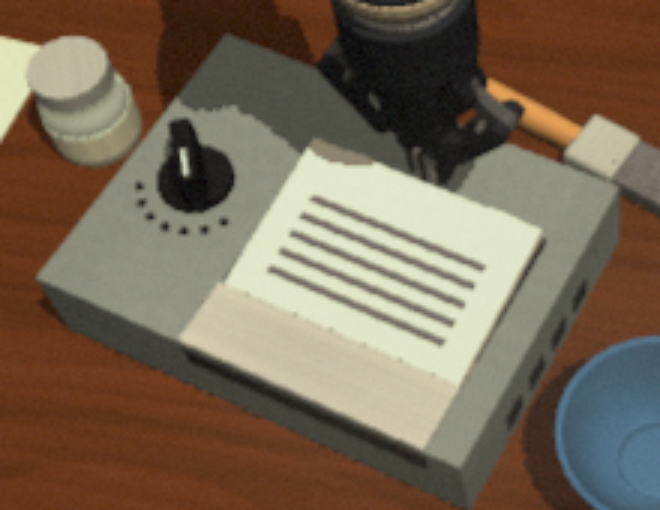

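View pics/top2.png

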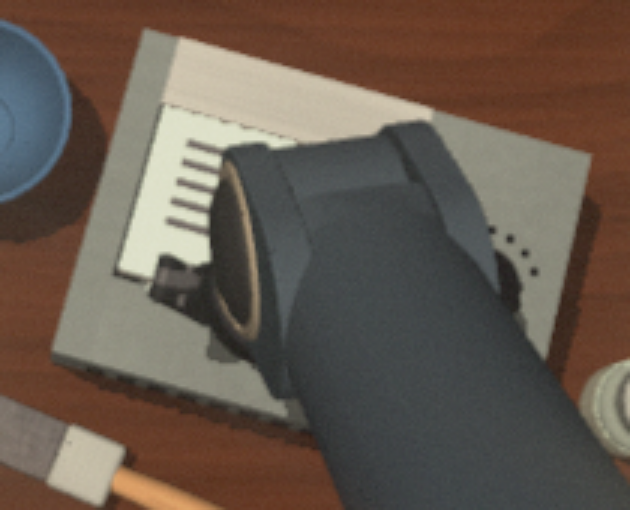

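The far edge is now within about 1 mm of the lip, with no pleats visible, and the cover is still square. I'll nudge it until it stops.

{"method": "move_arm", "body": {
  "motion": [
    [[0.1,0,0,0,0,0,1],[0,0,0,0,0,0,1]]
  ]
}}

```text
clock: 5.08
eef_pos: [0.4954, -0.0428, 0.1478]
orientation: [0.0, 0.991, -0.133, -0.001]
contact_force: [-3.8, 1.3, 3.2]
gripper_width: -0.0001
```

```bash
python3 -c "
from h import *
st()"
```

```text
t 5.08 E [-64.9   0.3 147.8] yawx -15.26 tilt [-0.002  0.    -1.   ] F(ex,ey,z) [-4.   0.3  3.2] w -0.00013172532008337334
```

{"method": "move_arm", "body": {
  "motion": [
    [[0.1,0,0,0,0,0,1],[0,0,0,0,0,0,1]]
  ]
}}

```text
clock: 5.25
eef_pos: [0.4956, -0.0428, 0.1476]
orientation: [0.0, 0.991, -0.133, -0.002]
contact_force: [-5.5, 1.5, 4.2]
gripper_width: -0.0001
```

```bash
python3 -c "
from h import *
st()"
```

```text
t 5.25 E [-64.7   0.3 147.6] yawx -15.26 tilt [-0.004  0.001 -1.   ] F(ex,ey,z) [-5.7  0.   4.2] w -0.00013511740969054454
```

Force rose to about 6 N and the motion stopped: the cover is at the lip. Now I'll back off, rise and go over the near edge.

{"method": "move_arm", "body": {
  "motion": [
    [[-1.0,0,0,0,0,0,1],[0,0,-1.5,0,0,0,1],[0,0,-1.5,0,0,0,1],[1.5,0,0,0,0,0,1],[1.5,0,0,0,0,0,1],[0,0,0,0,0,0,1],[0,0,0,0,0,0,1]]
  ]
}}

```text
clock: 5.83
eef_pos: [0.5168, -0.0487, 0.178]
orientation: [-0.0, 0.991, -0.133, 0.001]
contact_force: [0.7, -0.1, 0.7]
gripper_width: 0.0002
```

```bash
python3 -c "
from h import *
st()
p,d=ctrl.read_camera('scene');cv2.imwrite('pics/s3.png',cv2.resize(p[150:320,120:340,::-1],None,fx=3,fy=3))"
```

```text
t 5.83 E [-4.27e+01  1.00e-01  1.78e+02] yawx -15.3 tilt [ 0.001 -0.    -1.   ] F(ex,ey,z) [0.7 0.1 0.7] w 0.00022436892594404037
```

View pics/s3.png

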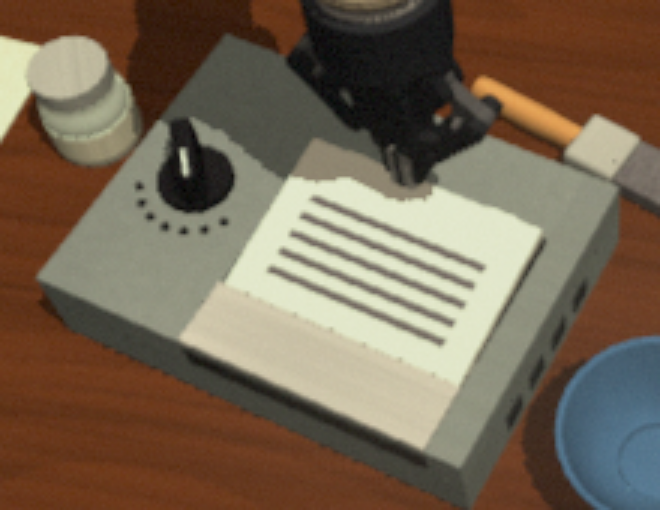

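The tip hovers over the middle of the near edge. Pressing down gradually.

{"method": "move_arm", "body": {
  "motion": [
    [[0,0,0.8,0,0,0,1],[0,0,0.8,0,0,0,1],[0,0,0.3,0,0,0,1],[0,0,0.2,0,0,0,1],[0,0,0,0,0,0,1]]
  ]
}}

```text
clock: 6.3
eef_pos: [0.5156, -0.0484, 0.1562]
orientation: [0.0, 0.991, -0.133, -0.001]
contact_force: [-0.3, 0.2, -1.0]
gripper_width: -0.0003
```

```bash
python3 -c "
from h import *
st()"
```

```text
t 6.3 E [-4.390e+01  1.000e-01  1.562e+02] yawx -15.26 tilt [-0.002  0.001 -1.   ] F(ex,ey,z) [-0.4  0.1 -1. ] w -0.00032638891327857754
```

{"method": "move_arm", "body": {
  "motion": [
    [[0,0,0.1,0,0,0,1],[0,0,0.1,0,0,0,1],[0,0,0,0,0,0,1]]
  ]
}}

```text
clock: 6.55
eef_pos: [0.5164, -0.0484, 0.1552]
orientation: [0.0, 0.991, -0.133, -0.0]
contact_force: [-2.2, -0.2, 4.4]
gripper_width: -0.0001
```

```bash
python3 -c "
from h import *
st()"
```

```text
t 6.55 E [-43.1   0.3 155.2] yawx -15.27 tilt [-0.  0. -1.] F(ex,ey,z) [-2.  -0.7  4.4] w -6.434442919587322e-05
```

{"method": "move_arm", "body": {
  "motion": [
    [[0,0,0.15,0,0,0,1],[0,0,0.15,0,0,0,1],[0,0,0,0,0,0,1]]
  ]
}}

```text
clock: 6.8
eef_pos: [0.5162, -0.0484, 0.1524]
orientation: [0.0, 0.991, -0.133, -0.0]
contact_force: [-2.9, 1.1, 6.4]
gripper_width: -0.0004
```

```bash
python3 -c "
from h import *
st()"
```

```text
t 6.8 E [-43.3   0.3 152.4] yawx -15.27 tilt [-0.  0. -1.] F(ex,ey,z) [-3.1  0.2  6.4] w -0.00037341096387194636
```

{"method": "move_arm", "body": {
  "motion": [
    [[0,0,0.15,0,0,0,1],[0,0,0.15,0,0,0,1],[0,0,0,0,0,0,1]]
  ]
}}

```text
clock: 7.05
eef_pos: [0.5167, -0.0485, 0.1488]
orientation: [-0.0, 0.991, -0.133, 0.0]
contact_force: [-0.4, 0.4, 1.6]
gripper_width: 0.0001
```

```bash
python3 -c "
from h import *
st()"
```

```text
t 7.05 E [-42.8   0.3 148.8] yawx -15.27 tilt [ 0.001 -0.    -1.   ] F(ex,ey,z) [-0.4  0.2  1.6] w 0.00012866624151530438
```

{"method": "move_arm", "body": {
  "motion": [
    [[0,0,0.2,0,0,0,1],[0,0,0.2,0,0,0,1],[0,0,0.1,0,0,0,1],[0,0,0,0,0,0,1]]
  ]
}}

```text
clock: 7.38
eef_pos: [0.5163, -0.0487, 0.1435]
orientation: [0.0, 0.991, -0.133, -0.0]
contact_force: [0.4, -0.2, 1.1]
gripper_width: -0.0002
```

```bash
python3 -c "
from h import *
st()"
```

```text
t 7.38 E [-4.320e+01  1.000e-01  1.435e+02] yawx -15.28 tilt [-0.  0. -1.] F(ex,ey,z) [ 0.4 -0.1  1.1] w -0.00015843024944109746
```

{"method": "move_arm", "body": {
  "motion": [
    [[0,0,0.2,0,0,0,1],[0,0,0.2,0,0,0,1],[0,0,0,0,0,0,1]]
  ]
}}

```text
clock: 7.63
eef_pos: [0.5166, -0.0486, 0.1426]
orientation: [0.001, 0.991, -0.133, -0.0]
contact_force: [-7.8, 0.7, 25.1]
gripper_width: -0.0001
```

```bash
python3 -c "
from h import *
st()"
```

```text
t 7.63 E [-42.9   0.2 142.6] yawx -15.29 tilt [-0.     0.001 -1.   ] F(ex,ey,z) [-7.7 -1.3 25.1] w -0.00013692188532976328
```

It gave way at roughly 6–7 N and bottomed out at 70 mm; I pressed to 25 N. Now I'll lift, open and move over the dial, then check the cover.

{"method": "move_arm", "body": {
  "motion": [
    [[0,0,-2,0,0,0,1],[0,0,-3.5,0,0,0,0.5],[0,0,-3.5,0,0,0,0],[0.8,2.7,0,0,0,0,0],[0.8,2.7,0,0,0,0,0],[0.9,2.7,0,0,0,0,0],[0.9,2.7,0,0,0,0,0],[0.9,2.7,0,0,0,0,0]]
  ]
}}

```text
clock: 8.3
eef_pos: [0.5221, -0.1915, 0.2299]
orientation: [0.0, 0.991, -0.133, 0.0]
contact_force: [1.4, -0.6, -0.6]
gripper_width: 0.0831
```

{"method": "move_arm", "body": {
  "motion": [
    [[0,0,0,0,0,-6.7,0],[0,0,0,0,0,-6.7,0],[0,0,0,0,0,-6.7,0],[0,0,0,0,0,-6.7,0],[0,0,0,0,0,-6.6,0],[0,0,0,0,0,-6.6,0],[0,0,0,0,0,0,0],[0,0,0,0,0,0,0]]
  ]
}}

```text
clock: 8.97
eef_pos: [0.5221, -0.1903, 0.2297]
orientation: [-0.0, 0.977, 0.213, -0.0]
contact_force: [1.0, 0.4, 0.8]
gripper_width: 0.0855
```

```bash
python3 -c "
from h import *
st();print(np.round(ctrl.get_state()['qpos'],2))
for n,s in(('top',np.s_[160:330,280:490]),('scene',np.s_[150:320,120:340])):
    p,d=ctrl.read_camera(n);cv2.imwrite(f'pics/{n}4.png',cv2.resize(p[s][...,::-1],None,fx=3,fy=3))
    E=toE(cloud(n,d));m=(E[...,2]>60)&(E[...,2]<100)&(abs(E[...,0])<120)&(abs(E[...,1])<100)&(d>0);Q=E[m]
    for y in(-90,-70,-50,-30,30,50,70,90):
        q=Q[abs(Q[:,1]-y)<5];print(n,y,[(a,round(float(np.median(q[abs(q[:,0]-a)<4][:,2])),1)) for a in range(-80,60,12) if (abs(q[:,0]-a)<4).sum()>3])
"
```

```text
t 8.97 E [  -0.6 -135.2  229.7] yawx 24.54 tilt [-0. -0. -1.] F(ex,ey,z) [0.8 0.7 0.8] w 0.08545876165605723
[ 0.57  0.38 -0.38  1.88  0.17  0.91 -1.03]
top -90 [(-80, 70.0), (-68, 71.0), (-56, 70.4), (-44, 70.4), (-32, 70.8), (-20, 70.9), (-8, 71.0), (4, 70.7), (16, 71.9), (28, 71.4), (40, 70.8), (52, 71.6)]
top -70 [(-80, 70.4), (-68, 70.7), (-56, 70.7), (-44, 70.8), (-32, 70.5), (-20, 70.7), (-8, 70.9), (4, 71.6), (16, 71.3), (28, 71.1), (40, 70.9), (52, 71.6)]
top -50 [(-80, 71.0), (-68, 70.8), (-56, 71.3), (-44, 71.9), (-32, 71.3), (-20, 71.1), (-8, 71.0), (4, 71.2), (16, 71.6), (28, 71.0), (40, 71.5), (52, 70.9)]
top -30 [(-80, 71.1), (-68, 70.9), (-56, 70.6), (-44, 70.9), (-32, 70.9), (-20, 71.1), (-8, 71.3), (4, 70.8), (16, 70.8), (28, 71.4), (40, 70.3), (52, 71.3)]
top 30 [(-80, 70.7), (-68, 70.4), (-56, 70.9), (-44, 70.6), (-32, 70.5), (-20, 71.3), (-8, 71.6), (4, 70.9), (16, 70.8), (28, 70.0), (40, 70.7), (52, 70.7)]
top 50 [(-80, 70.5), (-68, 70.2), (-56, 70.6), (-44, 71.1), (-32, 71.0), (-20, 71.1), (-8, 70.9), (4, 71.4), (16, 71.4), (28, 71.5), (40, 70.9), (52, 71.0)]
t
[... 888 characters left out ...]
9.7), (4, 69.7), (16, 69.6), (28, 70.4), (40, 68.8), (52, 70.0)]
scene 30 [(-80, 69.9), (-68, 70.4), (-56, 69.9), (-44, 69.5), (-32, 69.6), (-20, 70.0), (-8, 70.0), (4, 69.6), (16, 69.7), (28, 69.6), (40, 69.4), (52, 70.0)]
scene 50 [(-80, 69.6), (-68, 69.8), (-56, 68.9), (-44, 70.1), (-32, 69.5), (-20, 69.9), (-8, 69.8), (4, 70.0), (16, 69.2), (28, 69.4), (40, 70.1), (52, 70.3)]
scene 70 [(-80, 69.4), (-68, 70.5), (-56, 69.9), (-44, 70.5), (-32, 69.7), (-20, 70.2), (-8, 69.8), (4, 69.8), (16, 69.5), (28, 69.7), (40, 69.6), (52, 70.2)]
scene 90 [(-80, 70.1), (-68, 69.6), (-56, 70.3), (-44, 69.7), (-32, 69.8), (-20, 69.9), (-8, 70.1), (4, 69.2), (16, 69.8), (28, 70.4), (40, 69.6), (52, 69.8)]
```

View pics/scene4.png

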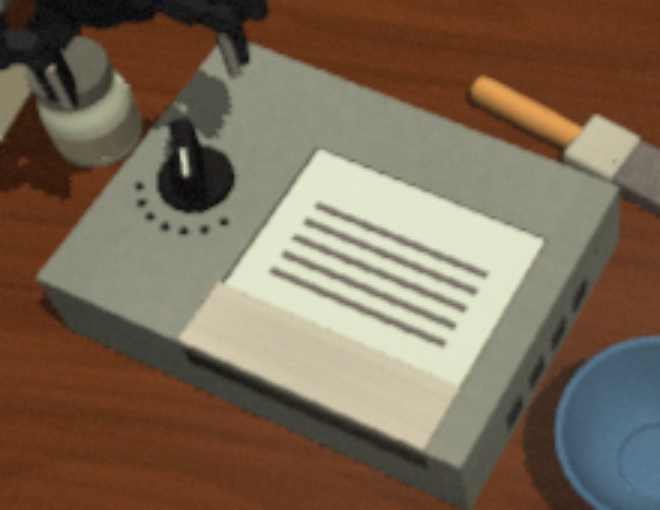

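View pics/top4.png

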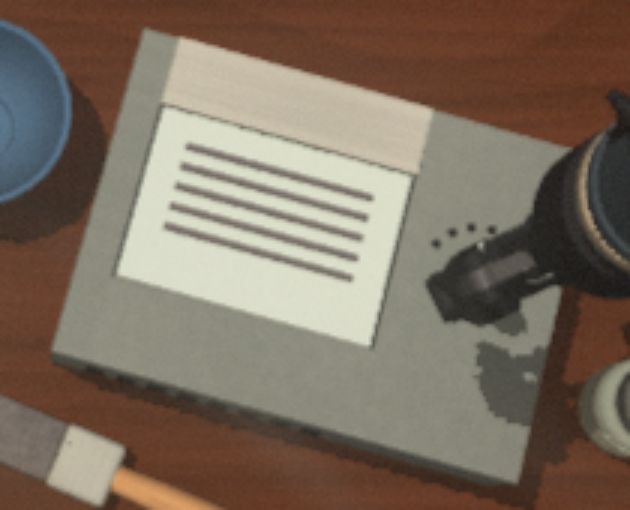

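The cover lies flush (deck and cover both read 70 ± 1 mm on all profiles). Descending on the dial bar.

{"method": "move_arm", "body": {
  "motion": [
    [[0,0,2,0,0,0,0],[0,0,2,0,0,0,0],[0,0,1.6,0,0,0,0],[0,0,1.6,0,0,0,0],[0,0,0,0,0,0,0],[0,0,0,0,0,0,0.4],[0,0,0,0,0,0,0.5],[0,0,0,0,0,0,0.6]]
  ]
}}

```text
clock: 9.73
eef_pos: [0.5231, -0.1902, 0.1591]
orientation: [0.001, 0.977, 0.214, 0.001]
contact_force: [-0.2, 0.2, -0.0]
gripper_width: 0.0517
```

{"method": "move_arm", "body": {
  "motion": [
    [[0,0,0,0,0,0,0.7],[0,0,0,0,0,0,0.8],[0,0,0,0,0,0,0.9],[0,0,0,0,0,0,1],[0,0,0,0,0,0,1],[0,0,0,0,0,0,1]]
  ]
}}

```text
clock: 10.23
eef_pos: [0.5224, -0.1897, 0.1588]
orientation: [0.0, 0.977, 0.214, 0.0]
contact_force: [-1.8, 0.7, 5.6]
gripper_width: 0.0129
```

```bash
python3 -c "
from h import *
st();print(np.round(ctrl.get_state()['wrist_torque'],2))
p,d=ctrl.read_camera('scene');cv2.imwrite('pics/s5.png',cv2.resize(p[120:290,100:320,::-1],None,fx=3,fy=3))"
```

```text
t 10.23 E [  -0.5 -134.5  158.8] yawx 24.73 tilt [ 0.  0. -1.] F(ex,ey,z) [-2.   0.2  5.6] w 0.012916056372234854
[ 0.28  0.41 -0.  ]
```

View pics/s5.png

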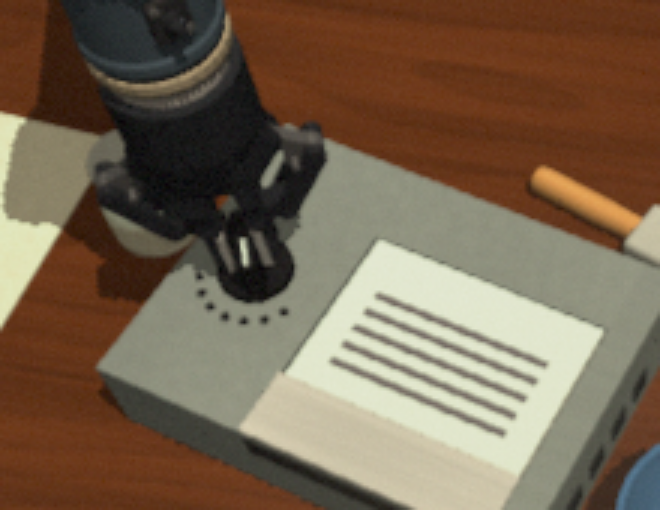

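The bar is gripped (13 mm opening) and aligned at +39.8°. Turning 60° clockwise.

{"method": "move_arm", "body": {
  "motion": [
    [[0,0,0,0,0,5,1],[0,0,0,0,0,5,1],[0,0,0,0,0,5,1],[0,0,0,0,0,5,1],[0,0,0,0,0,5,1],[0,0,0,0,0,5,1],[0,0,0,0,0,0,1]]
  ]
}}

```text
clock: 10.87
eef_pos: [0.5223, -0.1895, 0.1587]
orientation: [-0.0, 0.999, -0.047, -0.0]
contact_force: [-1.2, 2.3, 5.5]
gripper_width: 0.0129
```

```bash
python3 -c "
from h import *
st();print(np.round(ctrl.get_state()['wrist_torque'],2))"
```

```text
t 10.87 E [  -0.6 -134.3  158.7] yawx -5.41 tilt [-0. -0. -1.] F(ex,ey,z) [-1.7  1.9  5.5] w 0.012899779269825449
[ 0.29  0.53 -0.  ]
```

{"method": "move_arm", "body": {
  "motion": [
    [[0,0,0,0,0,5,1],[0,0,0,0,0,5,1],[0,0,0,0,0,5,1],[0,0,0,0,0,5,1],[0,0,0,0,0,5,1],[0,0,0,0,0,5,1],[0,0,0,0,0,0,1],[0,0,0,0,0,0,1]]
  ]
}}

```text
clock: 11.53
eef_pos: [0.5224, -0.1893, 0.1588]
orientation: [-0.0, 0.953, -0.303, -0.0]
contact_force: [-1.7, 1.9, 6.4]
gripper_width: 0.0128
```

```bash
python3 -c "
from h import *
st();print(np.round(ctrl.get_state()['wrist_torque'],2))
p,d=ctrl.read_camera('scene');cv2.imwrite('pics/s6.png',cv2.resize(p[120:290,100:320,::-1],None,fx=3,fy=3))"
```

```text
t 11.53 E [  -0.6 -134.2  158.8] yawx -35.25 tilt [-0. -0. -1.] F(ex,ey,z) [-2.1  1.4  6.4] w 0.012818364089212435
[ 0.38  0.48 -0.04]
```

View pics/s6.png

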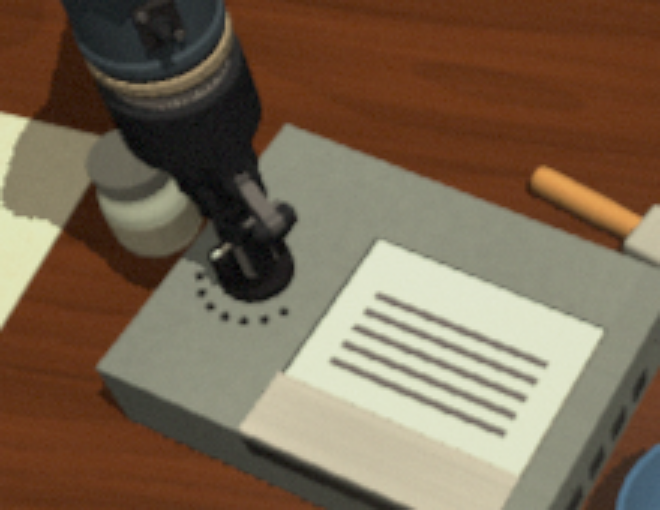

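The tool is at -20.2° in the extractor frame. Opening and lifting straight up.

{"method": "move_arm", "body": {
  "motion": [
    [[0,0,0,0,0,0,0.8],[0,0,0,0,0,0,0.6],[0,0,0,0,0,0,0.4],[0,0,0,0,0,0,0.4],[0,0,0,0,0,0,0.4],[0,0,-1,0,0,0,0.4],[0,0,-3,0,0,0,0.4],[0,0,-4,0,0,0,0.4]]
  ]
}}

```text
clock: 12.25
eef_pos: [0.5206, -0.1897, 0.2366]
orientation: [0.0, 0.953, -0.303, -0.003]
contact_force: [0.9, -0.1, -0.4]
gripper_width: 0.0516
```

{"method": "move_arm", "body": {
  "motion": [
    [[0,0,-4,0,0,0,0.4],[0,0,-4,0,0,0,0.4],[0,4,0,0,0,0,0.4],[0,4,0,0,0,0,0.4],[0,4,0,0,0,0,0.4],[0,4,0,0,0,0,0.4],[0,4,0,0,0,0,0.4],[0,0,0,0,0,0,0.4]]
  ]
}}

```text
clock: 12.92
eef_pos: [0.4004, -0.361, 0.3189]
orientation: [0.003, 0.951, -0.31, -0.0]
contact_force: [-1.1, -0.4, -0.4]
gripper_width: 0.0514
```

```bash
python3 - <<'E'
from h import *
st()
for n,s in(('top',np.s_[150:350,230:530]),('scene',np.s_[130:330,110:380])):
    p,d=ctrl.read_camera(n);cv2.imwrite(f'pics/{n}7.png',cv2.resize(p[s][...,::-1],None,fx=2.6,fy=2.6))
    E=toE(cloud(n,d));hsv=cv2.cvtColor(p,cv2.COLOR_RGB2HSV)
    hi=(E[...,2]>98)&(E[...,2]<115)&(abs(E[...,0])<35)&(E[...,1]<-100)&(E[...,1]>-170);q=E[hi]
    print(n,"dial",q.mean(0).round(1),cv2.minAreaRect(q[:,:2].astype(np.float32)))
    w=hi&(hsv[...,2]>130);print("white",E[w].mean(0) if w.any() else None)
    for x,y in((-50,65),(-50,-65),(-50,0),(50,0),(-75,0),(-75,65),(-75,-65)):
        m=(np.hypot(E[...,0]-x,E[...,1]-y)<5)&(d>0);print((x,y),np.median(E[m][:,2]).round(1),end=' ')
    print()
    p0=cv2.imread(f"pics/{n}0.png")[...,::-1]
    E0=toE(cloud(n,np.load(f"{n}0.npy")))
    for nm,f in(("bowl",lambda E:(E[...,1]>110)&(E[...,1]<270)&(E[...,2]>8)&(E[...,2]<70)&(abs(E[...,0])<130)),("brush",lambda E:(E[...,0]<-125)&(E[...,0]>-250)&(abs(E[...,1])<160)&(E[...,2]>8)&(E[...,2]<60)),("jar",lambda E:(E[...,1]<-192)&(E[...,1]>-280)&(abs(E[...,0]+20)<100)&(E[...,2]>60)&(E[...,2]<85))):
        a,b=E0[f(E0)],E[f(E)];print(nm,len(a),np.median(a,0).round(1),len(b),np.median(b,0).round(1))
E
```

```text
t 12.92 E [ -73.7 -331.7  318.9] yawx -36.07 tilt [ 0.001  0.005 -1.   ] F(ex,ey,z) [-0.9 -0.7 -0.4] w 0.05137468135036932
top dial [  -1.4 -133.2  108.5] ((-0.1627063751220703, -134.351806640625), (13.850297927856445, 47.54656219482422), 70.7021484375)
white [  11.03566998 -138.60756307  110.53415634]
(-50, 65) 70.7 (-50, -65) 70.9 (-50, 0) 70.9 (50, 0) 70.3 (-75, 0) 71.4 (-75, 65) 70.8 (-75, -65) 71.0 
bowl 2912 [ 33.  198.8  29.4] 2902 [ 32.9 198.6  29.7]
brush 1549 [-169.8   71.1   19. ] 1547 [-169.9   71.5   19.1]
jar 678 [ -40.3 -257.1   75.8] 680 [ -39.8 -256.9   75.7]
scene dial [   2.  -132.5  105.8] ((0.5700855255126953, -134.01287841796875), (15.355690002441406, 45.74640655517578), 70.68855285644531)
white [  11.28723083 -137.69122551  108.80007011]
(-50, 65) 69.7 (-50, -65) 70.7 (-50, 0) 70.5 (50, 0) 69.2 (-75, 0) 69.7 (-75, 65) 70.2 (-75, -65) 69.8 
bowl 3121 [  6.4 187.6  29.6] 3130 [  6.4 187.7  29.4]
brush 1193 [-166.8   75.1   17.8] 1190 [-166.8   75.8   17.7]
jar 526 [ -35.6 -254.6   73.8] 538 [ -35.4 -254.5   73.8]
```

View pics/top7.png

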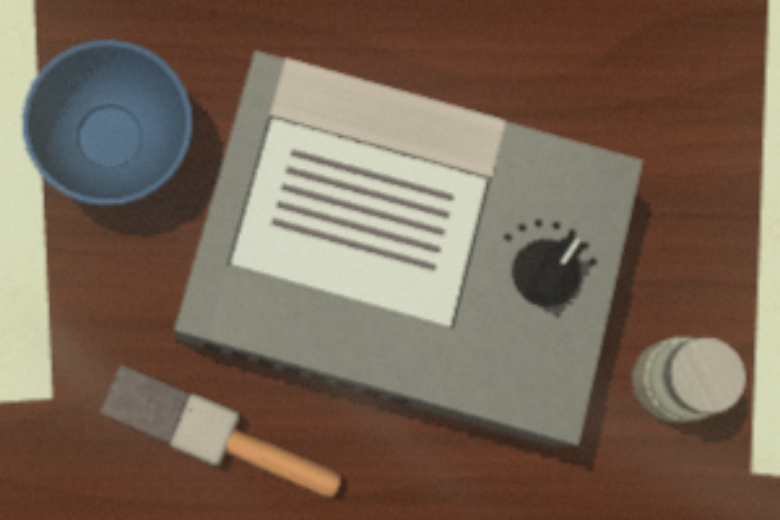

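View pics/scene7.png

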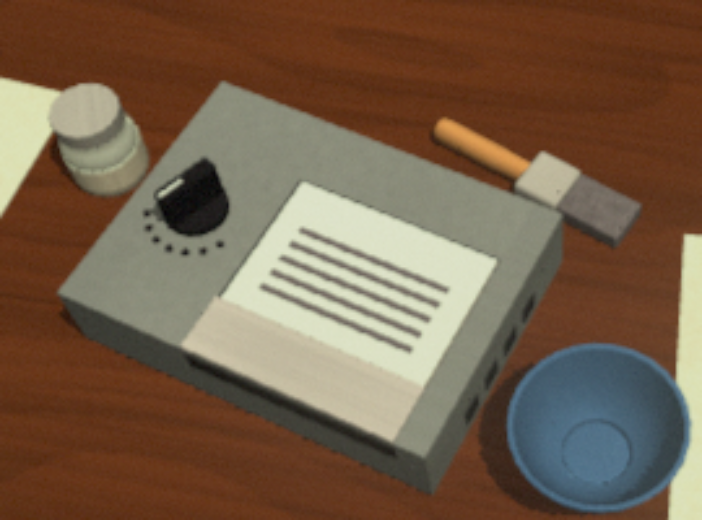

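The top picture shows the dial mark pointing at the fifth dot (570,245), at -19.3° against a nominal -20°. The cover is flush and the bystanders haven't moved. Handing in.

```bash
python3 -c "
from h import *
st();print(ctrl.sign_off())"
```

```text
t 13.02 E [ -70.4 -324.6  318.7] yawx -35.55 tilt [ 0.001  0.    -1.   ] F(ex,ey,z) [-0.2  0.8  0.9] w 0.05104434580544422
the job is handed in; nothing more can be done
None
```

The job is done and handed in at 13 s, with nothing reported yet on how it was judged.

- **Cover:** I slid it back about 21 mm until it stopped at the lip, at about 6 N. I then pressed the middle of its near edge. It gave way just above the 6.4 N I had last read, and bottomed out at deck height. The highest force I read was about 26 N. In the last pictures both near corners and the far edge read level with the deck within the 1–2 mm camera noise.
- **Tabs:** I could not see the tabs themselves. That both have caught is inferred from the cover giving way and lying flush.
- **Selector:** It started at the first click. I gripped the bar, turned it 60° clockwise and let go. It settled at about -19.3° in both views, against -20° for the fifth dot, so it is on the fourth click (about 1.39 rad).
- **Bystanders:** Bowl, brush and jar are where they were, within 1 mm. The arm ended well clear of everything, and none of the checks failed or disagreed.

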